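# Release the oximeter from its charging dock and trap it

### The job

The pulse oximeter is latched in its charging dock, and a spring will shoot it off the ramp as soon as the eject key beside the ramp goes down. Press the eject key fully down with one finger and, with the other finger standing in the ramp, trap the oximeter after it has popped out of its seat but before it slides away. Do not grip or lift the oximeter and leave the things round the dock alone; finish while holding it so, with the key still down under one finger and the oximeter resting against the other.

Things in the scene. Friction and masses are not known exactly. Their poses are not given: they have to be found in the camera images.
- dock: Grey and white charging dock, fixed to the table, 190 x 122 x 80 mm. Origin on the table under the nose of the seated oximeter; z up; its -x is the way the ramp runs down and the oximeter slides (at yaw 0 towards the robot); +y is the side of the eject key.
- ramp: The dock's ramp, a smooth slippery channel 37 mm wide between two rails. Origin on the middle of its floor at the nose of the seated oximeter, 34 mm above the table; x up the slope (tilted 15 degrees), y across, z square to the floor. The floor runs from x = -75 mm (open foot, 15 mm above the table) to +75 mm. Below the seat the rails stand only 6 mm over the floor; beside the seat, from x = +3 mm up, 14 mm.
- eject_key (a joint): Travel of the eject key in m: 0 up, 0.0115 fully down (it stops there). It goes straight down against a spring of 2 N at the top to 5 N at the bottom, plus up to 1.5 N of friction from the catch. A steel catch in front of the oximeter goes down with it and lets go somewhere between 0.003 and 0.008; the key springs up when released.
- eject_key_top (a point): Middle of the top face of the eject key, a ridged grey pad 28 mm (along the ramp) x 26 mm, on a white housing beside the ramp. Its top is 49.5 mm above the table when up and 38 mm when down. It lies 61 mm to the dock's +y from the middle of the ramp, and 36 mm down the ramp from the nose of the seated oximeter.
- ramp_stop (a point): Point on the ramp's floor straight across from the middle of the eject key, 24.5 mm above the table and so 13.5 mm below the top of the pressed key: a fingertip level with the pressed key stands clear of floor and rails here. The oximeter comes past here nose first.
- oximeter_mid (a point): Middle of the oximeter, a rounded blue and white clip 58 mm long (along the ramp), 33 mm wide, 30 mm high, 50 g. Seated it reads x = 0.0296, z = 0.015 in the ramp's frame, held by the steel catch at its nose with a spring pusher (about 2 N) behind it; released, the pusher drives it 34 mm down the ramp and it slides on.
- plaster_roll: Roll of white fixing plaster standing on its flat side, 45 mm across, 30 mm high, beside the ramp's foot. Leave alone.
- vial: Glass vial with a crimped cap, 23 mm across, 48 mm high, behind the eject key. Leave alone.
- marker: Thick marker lying beside the dock, 137 x 18 mm, 18 mm high. Leave alone.
- label_roll: Roll of blank labels lying flat behind the dock, 106 x 67 x 30 mm. Leave alone.
- oximeter: The same oximeter with its origin at the centre of its underside, z through its top, y towards its nose.
Things that resemble listed ones, but are neither listed nor needed, are in the scene too. What is shaped like the oximeter but yellow is not meant.

How it is judged:
By the outcome, as a careful person would: the job done as asked, in the order asked, and still so for the second after the job is handed in, while the arm keeps its last pose, push and grip.
It also fails if it takes over 26 s, if anything falls off the work surface, if the arm or the gripper's body presses on something with over 40 N, if the wrist force passes 120 N, or if a joint passes its speed limit or range.

### The arm

A 6-joint arm with a two-finger parallel gripper is mounted at the origin on a cart in front of the work surface, level with it; the furniture and walls round the work are solid. World frame = base frame: x ahead of the robot, y to its left, z up, the work surface at z = 0. Lengths are in m, angles in rad, forces in N, time in s.
With the tool pointing down it reaches from about 0.275 to 0.725 m from the base axis. Payload 15.9 kg.
Tool frame: the origin (TCP) lies between the finger pads; the fingertips stand 22 mm ahead of it and the grasp point (between the pads) lies 3 mm ahead of it; z points along the fingers, y is the direction in which the jaws open and shut (so a half turn about z gives the same grasp; the last joint's range is limited). The gripper opens to 85 mm and grips with 20 to 120 N. Pads are 22 mm wide; open, the fingers measure 114 mm over their backs; the gripper's body (76 mm by 85 mm) begins 54 mm behind the grasp point. The pads swing forward as they close: fully open they stand 13 mm farther back than shut.
Start: joints at [1.169, 0.213, -0.034, 1.323, 0, 1.571], TCP at [0.196, 0.46, 0.253] pointing down, gripper open.
Joint ranges: [-2.98, 2.98], [-0.74, 1.72], [-1.14, 1.35], [-2.1, 2.04], [-1.57, 1.44], [-3.14, 3.14]. Speed limits (rad/s): [1.89, 1.89, 2.39, 2.57, 3.14, 3.14].

### API

Orientations are given as a rotation vector (axis times angle).
In Python, from workcell import state, imaging, ticket gives the robot as it stands.
- The arm moves only by the tool drive_tool, never from a script. Its argument "targets" is one flat list of numbers, 7 for each row, row after row: the opening, from 0 (shut) to 1 (fully open), then the shift along the tool's x, y, z in m, then the turn, a rotation vector about the tool's x, y, z in rad. In form: [claw, tx, ty, tz, rx, ry, rz, claw, tx, ty, tz, rx, ry, rz, ...]. A call has 1 to 10 rows; each row shifts and turns the commanded pose from where the row before left it, along the tool's axes as they then stand; what a row does not reach is not made up. A row lasts 1/10 s, in which the tool goes at most 50 mm and 8.59 degrees, less where a joint would pass 70% of its speed; a pose out of reach is approached as far as the arm can. A call is refused whole if a number of a shift passes 0.05 or a number of a turn 0.15, either way. A call with a gripper value outside its range is refused whole. The fingers move at their own pace and stop on an object; "newtons" is the grip in N (left out, the last holds). Time passes only in rows, so rows that do not move let the fingers close. It gives the time, the measured TCP pose, the force and the opening at its end, in the units of the state.
- state(): the state, without advancing time (a new reading comes with each control period).
- imaging.snapshot(name): name is "scene" or "top" or "wrist"; returns a dict with "img" (400x640x3 uint8, red, green, blue), "depth" (400x640 float32, m along the optical axis (not along the pixel's ray), 0 where there is no reading), "camera_matrix" (3x3 intrinsics, pixels), "distortion" ([k1, k2, p1, p2, k3] as OpenCV has them; the pictures are not rectified), "rvec" (rotation vector, rad) and "tvec" (3), from world to camera coordinates, as OpenCV has them. Camera axes: x right, y down, z forward; pixel columns grow to the right and rows downward; lengths in m; the calibration is good to about 2 mm. A picture is of the moment at which its call begins.
- ticket.hand_in(): hands the job in, once; it reports no verdict.
The state is a dict: "clock": time; "q": joint angles; "joint_vel": joint speeds; "tau": joint torques, N m; "eef_pos": TCP position; "tcp_rot": TCP orientation; "wrist_force": force on the tool from outside, world axes, zero at the start; "ft_torque": the same for the moment, N m; "opening": finger opening in m.
Only numpy, scipy, OpenCV 4.12 (cv2) and the standard library are available. Lean on these libraries where they do the work, as an engineer would, in place of code of your own. Each camera call takes 0.05 s, during which the arm holds its last target.

## Working session

There is one attempt and no reset: what is moved stays moved. The work goes in short steps, Python scripts to look and compute and a tool call to move; the robot and the scene stay as the last step left them, time stands still between calls to the robot, and variables do not carry over. Pictures are saved under pics/ and viewed, and the job is handed in when it is done.

Besides the shell and the picture viewer there is one more tool, called in YAML: its name, and indented under it one key for each argument. drive_tool: Moves the arm, as the interface text tells. Its arguments: {"type":"object","properties":{"targets":{"type":"array","items":{"type":"number"}},"newtons":{"type":"number"}},"required":["targets"]}

```bash
ls; mkdir -p pics
cat > h.py <<'E'
import numpy as np,cv2,pickle
from workcell import state,imaging,ticket
def snap(n,save):
    s=imaging.snapshot(n); cv2.imwrite('pics/'+save+'.png',s['img'][:,:,::-1]); pickle.dump(s,open(save+'.pkl','wb')); return s
def load(n): return pickle.load(open(n+'.pkl','rb'))
def ray(s,u,v):
    p=cv2.undistortPoints(np.array([[[u,v]]],float),s['camera_matrix'],s['distortion'])[0,0]
    R=cv2.Rodrigues(np.array(s['rvec'],float))[0];t=np.array(s['tvec'],float).ravel()
    return -R.T@t, R.T@np.array([p[0],p[1],1.])
def atz(s,u,v,z):
    c,d=ray(s,u,v); return c+d*(z-c[2])/d[2]
def dep(s,u,v):
    c,d=ray(s,u,v); k=s['depth'][int(v)-1:int(v)+2,int(u)-1:int(u)+2]; k=k[k>0]
    return c+d*np.median(k) if len(k) else None
def tri(a,b):
    (c1,d1),(c2,d2)=ray(*a),ray(*b); A=np.stack([d1,-d2],1); x=np.linalg.lstsq(A,c2-c1,rcond=None)[0]
    p,q=c1+d1*x[0],c2+d2*x[1]; return (p+q)/2,np.linalg.norm(p-q)
def proj(s,P): return cv2.projectPoints(np.array(P,float).reshape(-1,1,3),np.array(s['rvec'],float),np.array(s['tvec'],float),s['camera_matrix'],s['distortion'])[0][:,0]
def crop(s,u0,v0,u1,v1,save,k=4,pts=None):
    im=s['img'][:,:,::-1][v0:v1,u0:u1]; im=cv2.resize(im,None,fx=k,fy=k,interpolation=cv2.INTER_CUBIC)
    for p in ([] if pts is None else pts): cv2.circle(im,(int((p[0]-u0+.5)*k),int((p[1]-v0+.5)*k)),3,(0,0,255),1)
    cv2.imwrite('pics/'+save+'.png',im)
E
python3 - <<'E'
from h import *
for n in('scene','top','wrist'): snap(n,n+'0')
print(state())
E
```

```text
pics
{'clock': 0.15, 'q': array([ 1.16895243e+00,  2.13243057e-01, -3.48829247e-02,  1.32347790e+00,
       -9.02107003e-06,  1.57082432e+00]), 'joint_vel': array([ 7.96838433e-04, -1.69673578e-03,  1.16823202e-03,  1.71034218e-03,
       -5.26411813e-05,  9.34101122e-05]), 'tau': array([-3.22335800e-03, -6.86408544e+01,  4.87244904e+01,  1.33572097e-02,
       -1.96338838e-04,  6.20943297e-09]), 'eef_pos': array([0.19547191, 0.45996132, 0.25294257]), 'tcp_rot': array([-6.26989139e-01, -3.07823496e+00,  1.24575633e-03]), 'wrist_force': array([ 0.50702089, -0.53265022,  0.39384206]), 'ft_torque': array([-0.00777272,  0.00284838,  0.01266644]), 'opening': 0.0852830330929082}
```

View pics/scene0.png

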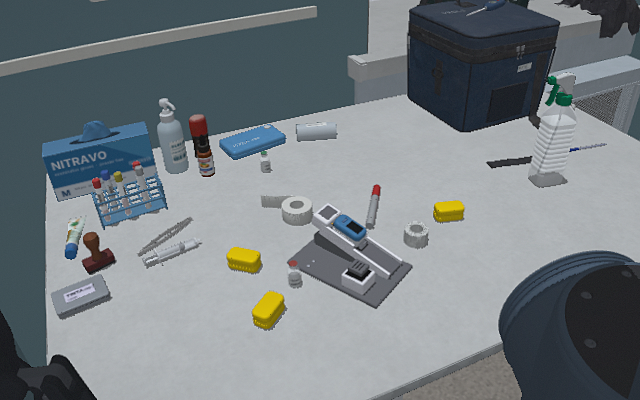

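View pics/top0.png

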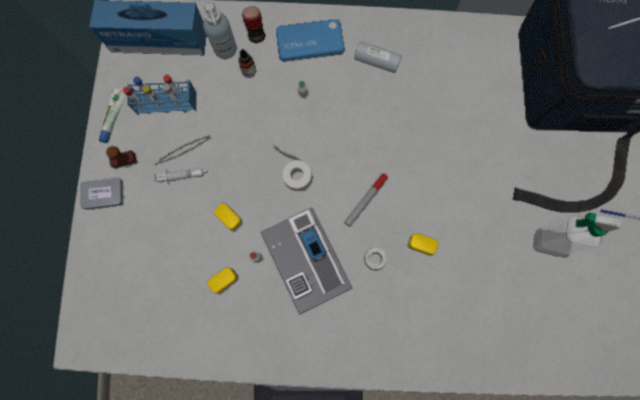

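View pics/wrist0.png

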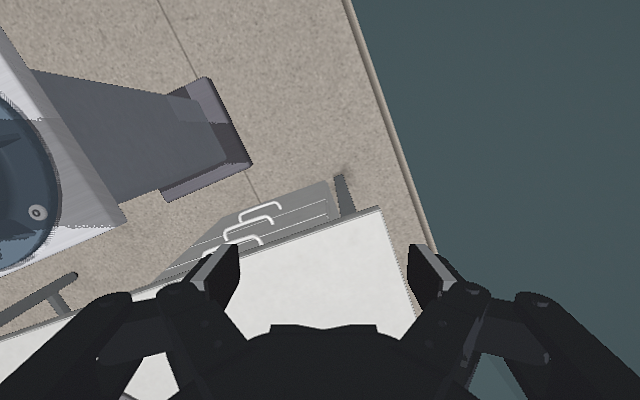

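The scene camera shows the dock at about (350,260). The blue and white oximeter is in it at (349,227), with the dark key at (357,270). In the top view they are at (313,243) and (299,286). The three yellow lookalikes are at top (227,216), (222,280) and (424,244), and none of them is meant. I'll enlarge to confirm.

Run:
```python
from h import *
s=load('scene0');t=load('top0')
crop(s,280,190,420,310,'sc',5); crop(t,250,200,360,320,'tc',5)
for n,x in(('s',s),('t',t)): print(n,ray(x,320,200))
for u,v in((313,243),(299,286)): print(dep(t,u,v))
for u,v in((349,227),(357,268)): print(dep(s,u,v))
```

```text
s (array([-0.09870037,  0.32907528,  0.62753222]), array([ 0.73819808, -0.35145508, -0.57583064]))
t (array([ 0.42244278, -0.04649803,  1.03870885]), array([ 0.19512494,  0.00498532, -0.98082232]))
[ 0.52886813 -0.02817167  0.07071646]
[ 0.44579515 -0.00067376  0.05005198]
[ 0.5223516  -0.02080081  0.06734321]
[0.44380884 0.00774924 0.04716171]
```

View pics/sc.png

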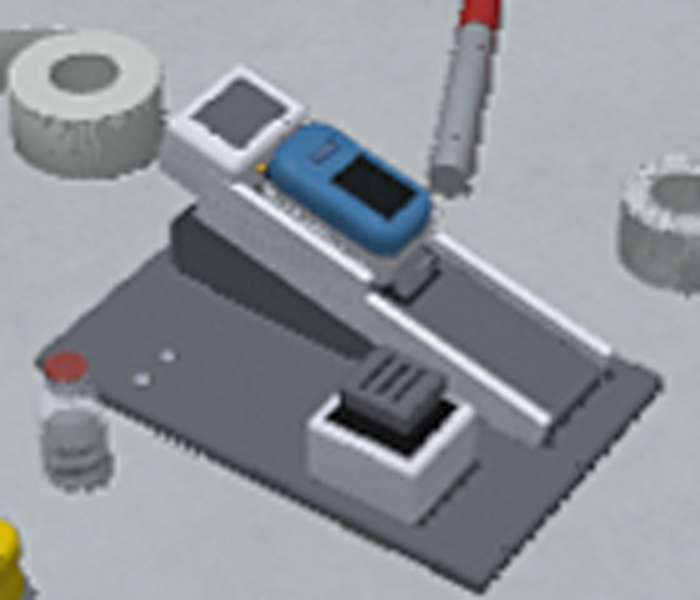

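View pics/tc.png

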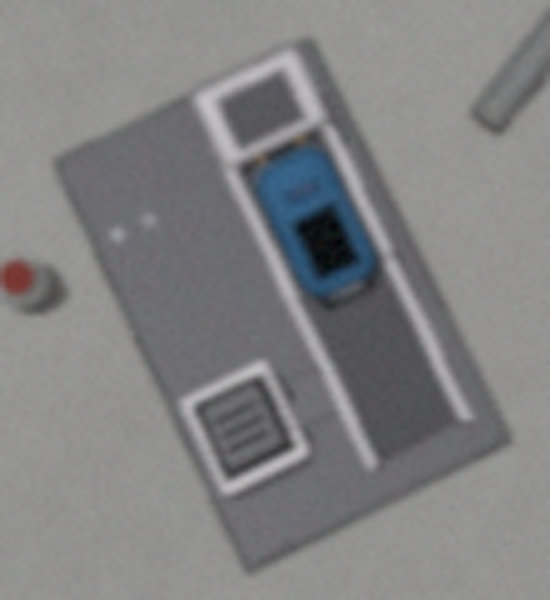

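The crops show one blue and white oximeter seated in the ramp, with its nose against the steel catch at top (319,259). The ridged key pad is at top (299,285). This is the dock described. I'll do a rough pose first, then move closer with the wrist camera.

Run:
```python
from h import *
s=load('scene0');t=load('top0')
# base corners, z~? top crop
P=lambda c:(250+c[0]/5-.4,200+c[1]/5-.4)
for c in((55,160),(312,40),(511,438),(250,572)): print('base',atz(t,*P(c),0.006).round(4), dep(t,*P(c)))
Q=lambda c:(280+c[0]/5-.4,190+c[1]/5-.4)
for n,a,b in(('keyc',(245,426),(402,378)),('footL',(370,465),(545,428)),('footR',(468,415),(605,352)),('oxi screen',(330,242),(374,188)),('back block',(262,103),(238,108)),
  ('base far L',(55,160),(42,360)),('base near',(250,572),(483,590)),('base R',(511,438),(660,380))):
    print(n,tri((t,*P(a)),(s,*Q(b))), dep(t,*P(a)),dep(s,*Q(b)))
print(cv2.Rodrigues(state()['tcp_rot'])[0].round(3))
```

```text
base [0.5596 0.0836 0.006 ] [ 0.56048175  0.08446082 -0.00057741]
base [ 0.6114 -0.0243  0.006 ] [ 6.12445807e-01 -2.41913909e-02  1.36805727e-04]
base [ 0.4447 -0.1076  0.006 ] [ 0.44481353 -0.10794103 -0.00045502]
base [ 0.3902 -0.0005  0.006 ] [ 3.89945088e-01 -1.81808932e-04 -5.69816011e-04]
keyc (array([4.48039884e-01, 2.53341536e-05, 4.66354340e-02]), np.float64(0.0006704836578011762)) [4.48189552e-01 2.36300501e-04 4.80732509e-02] [4.47006588e-01 2.57581809e-04 4.75174299e-02]
footL (array([ 0.43364598, -0.04916891,  0.01389599]), np.float64(0.000555879027083576)) [ 0.43343101 -0.04938098  0.01883658] [ 0.43269513 -0.04815307  0.01517918]
footR (array([ 0.45451512, -0.08844832,  0.01516438]), np.float64(0.0025224211775986987)) [ 0.4536898  -0.08935474  0.01785295] [ 0.45212486 -0.08507357  0.01860885]
oxi screen (array([ 0.52048616, -0.03211576,  0.0637778 ]), np.float64(0.002683182870054148)) [ 0.51926903 -0.03330312  0.06855565] [ 0.51943315 -0.0299581   0.0654886 ]
back block (array([ 0.5740711 , -0.00558833,  0.07319783]), np.float64(0.0013772401197503915)) [ 0.57319449 -0.00631121  0.07644165] [ 0.57293194 -0.00426227  0.07450898]
base far L (array([0.55989023, 0.08365411, 0.00152023]), np.float64(0.0012335459796975327)) [ 0.56048175  0.08446082 -0.00057741] [0.55737564 0.08395299 0.0035214 ]
base near (array([3.90462392e-01, 4.92285775e-04, 1.88284417e-04]), np.float64(0.0017256593778407917)) [ 3.89945088e-01 -1.81808932e-04 -5.69816011e-04] [ 3.91177471e-01  1.05148261e-03 -7.87576481e-05]
base R (array([ 0.44551834, -0.1068564 ,  0.00113232]), np.float64(0.002470552005808159)) [ 0.44481353 -0.10794103 -0.00045502] [ 0.45009704 -0.10893198 -0.00332298]
[[-0.92   0.391 -0.   ]
 [ 0.391  0.92  -0.001]
 [-0.    -0.001 -1.   ]]
```

drive_tool:
  targets: [0.55, -0.0363, -0.0287, 0, 0, 0, 0, 0.55, -0.0363, -0.0287, 0, 0, 0, 0, 0.55, -0.0363, -0.0287, 0, 0, 0, 0, 0.55, -0.0363, -0.0287, 0, 0, 0, 0, 0.55, -0.0363, -0.0287, 0, 0, 0, 0, 0.55, -0.0363, -0.0287, 0, 0, 0, 0, 0.55, -0.0363, -0.0287, 0, 0, 0, 0, 0.55, -0.0363, -0.0287, 0, 0, 0, 0, 0.55, -0.0363, -0.0287, 0, 0, 0, 0, 0.55, -0.0363, -0.0287, 0, 0, 0, 0]

```text
clock: 1.15
eef_pos: [0.4178, 0.0521, 0.2534]
tcp_rot: [0.627, 3.078, 0.0]
wrist_force: [0.9, 1.5, -0.9]
opening: 0.0467
```

Run:
```python
from h import *
print(state())
```

```text
{'clock': 1.15, 'q': array([ 1.24035884e-01,  5.06853054e-02, -2.22576564e-01,  1.29735314e+00,
        4.55988415e-05,  5.25970347e-01]), 'joint_vel': array([-1.05616284e+00,  3.09170345e-01,  3.26659365e-01,  1.01496606e-02,
        2.36180120e-04, -1.05004250e+00]), 'tau': array([ 11.59028471, -60.31225204,  44.70580816,   0.79649085,
        -0.20814149,   2.6748316 ]), 'eef_pos': array([0.41780241, 0.05210339, 0.25335178]), 'tcp_rot': array([6.27084495e-01, 3.07821073e+00, 1.58812784e-04]), 'wrist_force': array([ 0.86276038,  1.459539  , -0.85752358]), 'ft_torque': array([ 0.06907833, -0.07036471, -0.01869857]), 'opening': 0.04673573882108312}
```

drive_tool:
  targets: [0.55, -0.0363, -0.0287, 0, 0, 0, 0, 0.55, -0.0363, -0.0287, 0, 0, 0, 0, 0.55, 0, 0, 0.015, 0, 0, -0.143, 0.55, 0, 0, 0.015, 0, 0, -0.143, 0.55, 0, 0, 0.015, 0, 0, -0.143, 0.55, 0, 0, 0.015, 0, 0, -0.143, 0.55, 0, 0, 0.015, 0, 0, -0.143, 0.55, 0, 0, 0.015, 0, 0, -0.143, 0.55, 0, 0, 0, 0, 0, 0]

```text
clock: 2.05
eef_pos: [0.4606, -0.0271, 0.1617]
tcp_rot: [0.714, -3.056, -0.001]
wrist_force: [-0.7, -1.0, -0.6]
opening: 0.0472
```

Run:
```python
from h import *
x=state();print(x['eef_pos'],x['q'],x['opening'],x['wrist_force']);print(cv2.Rodrigues(x['tcp_rot'])[0].round(4))
snap('wrist','w1');snap('scene','s1')
```

```text
[ 0.46056333 -0.0270808   0.16167092] [-5.87411368e-02  1.75579701e-01 -3.15981664e-01  1.08233549e+00
  1.48626920e-05 -5.17570325e-01] 0.047196794884266924 [-0.67239858 -1.00315696 -0.57757854]
[[-8.966e-01 -4.429e-01 -3.100e-03]
 [-4.429e-01  8.966e-01  2.000e-04]
 [ 2.700e-03  1.500e-03 -1.000e+00]]
```

View pics/w1.png

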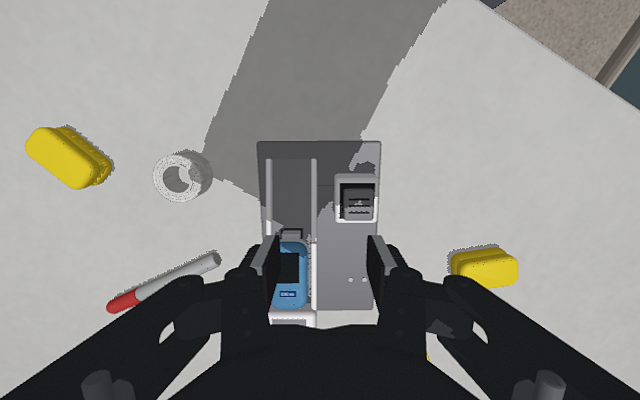

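View pics/s1.png

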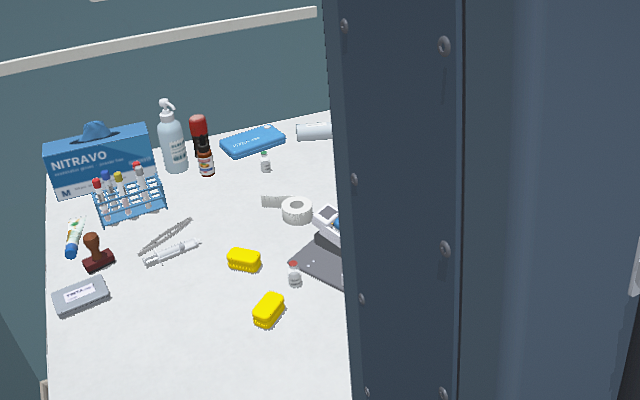

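In the wrist view the dock's sides run straight up the picture, so the jaw axis is square to the ramp. The key is at (357,200), the channel runs between about x=272 and 313, the catch is at (291,233) and the oximeter is at (290,275). I'll crop closer.

Run:
```python
from h import *
w=load('w1')
crop(w,245,130,395,330,'w1c',4)
print(ray(w,320,200))
```

```text
(array([ 0.4004536 , -0.05559606,  0.2822672 ]), array([ 0.23738956,  0.1080768 , -0.96544403]))
```

View pics/w1c.png

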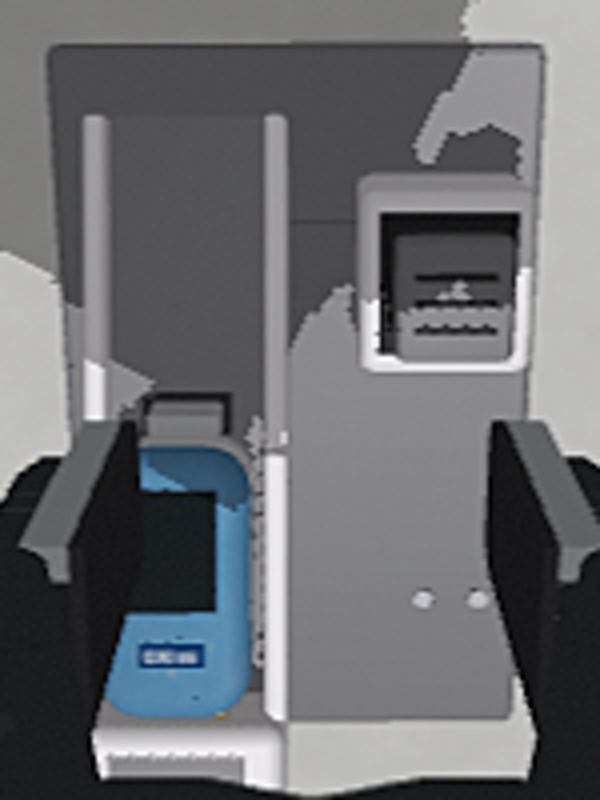

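Run:
```python
from h import *
w=load('w1');t=load('top0')
x=state();R=cv2.Rodrigues(x['tcp_rot'])[0];p0=x['eef_pos']
P=lambda c:(245+c[0]/4-.4,130+c[1]/4-.4)
T=lambda p:(R.T@(np.array(p)-p0)).round(4)
for n,c,z in(('ridge',(457,303),.0495),('key TL',(397,235),.0495),('key BR',(516,360),.0495),('key BL',(397,360),.0495),
 ('railLfoot',(95,116),.0215),('railRfoot',(276,116),.0215),('railLin',(108,200),.025),('railRin',(264,200),.025),('railLin',(106,300),.032),('railRin',(264,300),.032),('oxi nose',(190,445),.04)):
    p=atz(w,*P(c),z); d=dep(w,*P(c)); print(n,'atz',p.round(4),T(p),'dep',d.round(4),T(d))
for n,c in(('ridge',(457,295)),('Ltip',(110,432)),('Ltip2',(80,470)),('Rtip',(515,432)),('Rtip2',(540,470)),('Ltipout',(40,550)),('Rtipout',(575,550)),('Lin',(134,426)),('Rin',(490,426))):
    d=dep(w,*P(c)); print(n,d.round(4),T(d), T(atz(w,*P(c),p0[2]-.022)),T(atz(w,*P(c),p0[2]-.017)))
print('tri',[ (q.round(4),T(q),e.round(4)) for q,e in [tri((w,*P((457,300))),(t,250+245/5-.4,200+426/5-.4))]])
# top view yaw from ramp floor via depth pts of wrist
```

```text
ridge atz [0.4471 0.0028 0.0495] [-0.      0.0332  0.1141] dep [0.447  0.0026 0.05  ] [1.000e-04 3.320e-02 1.136e-01]
key TL atz [ 0.4395 -0.0158  0.0495] [0.015  0.0198 0.1141] dep [ 0.4421 -0.0131  0.0337] [0.0114 0.0211 0.1299]
key BR atz [0.4529 0.0205 0.0495] [-0.013   0.0467  0.1141] dep [0.4563 0.0255 0.0342] [-0.0183  0.0497  0.1293]
key BL atz [ 0.4644 -0.0029  0.0495] [-0.0131  0.0206  0.1141] dep [4.685e-01 4.000e-04 3.480e-02] [-0.0183  0.0218  0.1288]
railLfoot atz [ 0.45   -0.0868  0.0215] [ 0.0364 -0.0487  0.1421] dep [ 0.4525 -0.0884  0.0084] [ 0.0349 -0.0512  0.1551]
railRfoot atz [ 0.4315 -0.0492  0.0215] [ 0.0367 -0.0067  0.1421] dep [ 0.4331 -0.0489  0.0082] [ 0.0352 -0.0071  0.1554]
railLin atz [ 0.466 -0.076  0.025] [ 0.0174 -0.0458  0.1386] dep [ 0.4671 -0.0763  0.0205] [ 0.0165 -0.0466  0.143 ]
railRin atz [ 0.4499 -0.0434  0.025 ] [ 0.0176 -0.0095  0.1386] dep [ 0.4508 -0.0431  0.0201] [ 0.0167 -0.0097  0.1434]
railLin atz [ 0.4861 -0.0664  0.032 ] [-0.0049 -0.046   0.1315] dep [ 0.488  -0.0667  0.0263] [-0.0065 -0.0471  0.1372]
railRin atz [ 0.4698 -0.0335  
[... 552 characters left out ...]
.1491] [0.0117 0.0276 0.0145] [0.0086 0.0291 0.022 ] [0.0107 0.0281 0.017 ]
Rtip2 [ 0.4384 -0.0068  0.1611] [0.012  0.0284 0.0024] [0.003  0.0328 0.022 ] [0.0053 0.0317 0.017 ]
Ltipout [ 0.4627 -0.0555  0.1797] [ 0.0114 -0.0259 -0.0161] [-0.0094 -0.036   0.022 ] [-0.0067 -0.0347  0.017 ]
Rtipout [ 0.4387 -0.0068  0.1797] [ 0.0117  0.0283 -0.0161] [-0.009   0.0384  0.022 ] [-0.0063  0.0371  0.017 ]
Lin [ 0.4619 -0.0513  0.1444] [ 0.0103 -0.0218  0.0191] [ 0.0092 -0.0223  0.022 ] [ 0.0112 -0.0215  0.017 ]
Rin [0.481  0.0365 0.009 ] [-0.0453  0.0488  0.1545] [0.0094 0.0257 0.022 ] [0.0115 0.0248 0.017 ]
tri [(array([0.4471, 0.0009, 0.052 ]), array([0.0008, 0.0316, 0.1115]), np.float64(0.0027))]
```

drive_tool:
  targets: [0.61, 0, 0.001, 0.015, 0, 0, 0, 0.61, 0, 0, 0.015, 0, 0, 0, 0.61, 0, 0, 0.015, 0, 0, 0, 0.61, 0, 0, 0.015, 0, 0, 0, 0.61, 0, 0, 0.015, 0, 0, 0, 0.61, 0, 0, 0, 0, 0, 0, 0.61, 0, 0, 0, 0, 0, 0]

```text
clock: 2.85
eef_pos: [0.4617, -0.0263, 0.0892]
tcp_rot: [-0.707, 3.06, -0.0]
wrist_force: [0.7, 0.5, 0.4]
opening: 0.0522
```

Run:
```python
from h import *
x=state();print(x['clock'],x['eef_pos'],x['opening'],x['wrist_force']);print(cv2.Rodrigues(x['tcp_rot'])[0].round(4))
w=snap('wrist','w2');snap('top','t2');crop(w,240,120,400,320,'w2c',4)
x=state();print(x['clock'],x['eef_pos'],x['opening'],x['wrist_force'])
```

```text
2.85 [ 0.4617138  -0.02628556  0.08919985] 0.052223680345326984 [0.65288075 0.47645311 0.38235647]
[[-8.987e-01 -4.386e-01  6.000e-04]
 [-4.386e-01  8.987e-01 -1.000e-04]
 [-5.000e-04 -3.000e-04 -1.000e+00]]
2.95 [ 0.46204845 -0.02630386  0.0894252 ] 0.052201587470891604 [-0.59730496 -0.23280592  0.41225053]
```

View pics/w2.png

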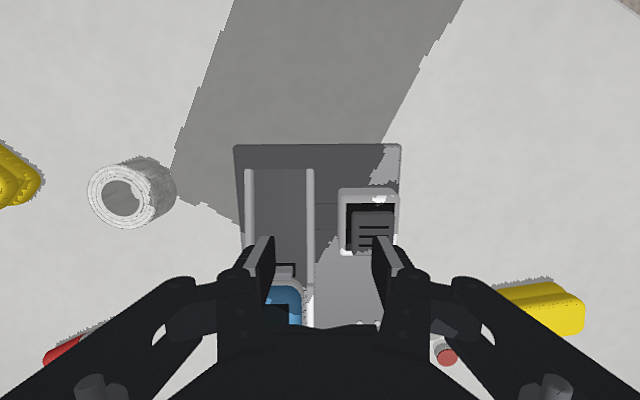

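View pics/w2c.png

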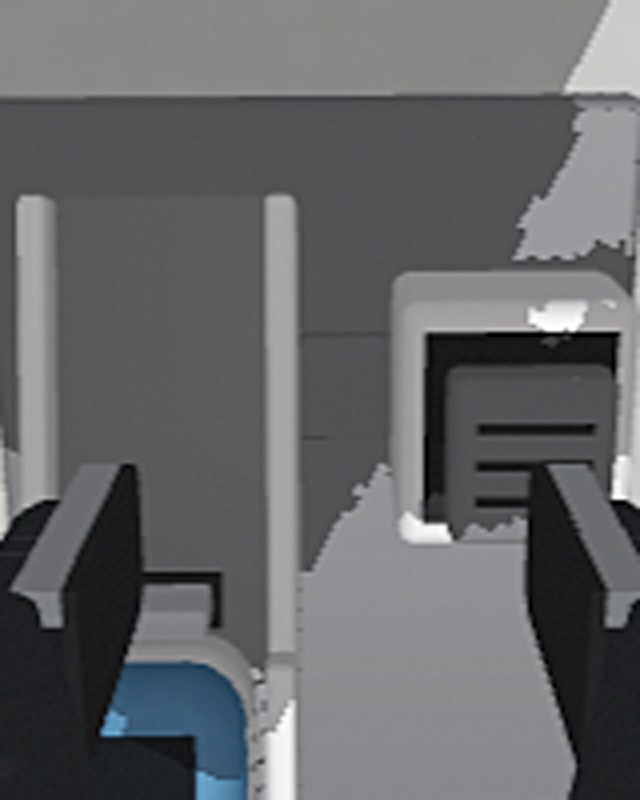

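The view is closer now. The key ridges centre at crop (536,466), the fingertip corners are at crop (135,466) and (530,466), and the catch and nose lie well behind the left finger. I'll check the alignment in tool axes.

Run:
```python
from h import *
w=load('w2')
x=state();R=cv2.Rodrigues(x['tcp_rot'])[0];p0=x['eef_pos']
P=lambda c:(240+c[0]/4-.4,120+c[1]/4-.4)
T=lambda p:(R.T@(np.array(p)-p0)).round(4)
for n,c,z in(('ridge',(536,466),.0495),('key TL',(447,368),.0495),('key TR',(615,368),.0495),('railLin',(57,300),.02),('railRin',(264,300),.02),('railLin',(57,460),.027),('railRin',(264,460),.027)):
    p=atz(w,*P(c),z); d=dep(w,*P(c)); print(n,'atz',p.round(4),T(p),'dep',d.round(4),T(d))
for n,c in(('Lin',(135,466)),('Lout',(82,466)),('Rin',(530,466)),('Rout',(588,466))):
    for z in(.022,.019): print(n,T(atz(w,*P(c),p0[2]-z)))
for n,c in(('L',(110,475)),('R',(560,475)),('L',(105,470)),('R',(565,470)),('Lo',(90,470)),('hous',(410,400)),('catch',(180,585)),('nose',(180,645))): d=dep(w,*P(c)); print(n,d.round(4),T(d))
```

```text
ridge atz [0.4473 0.0029 0.0495] [0.0004 0.0327 0.0399] dep [0.4471 0.0026 0.0503] [0.0008 0.0325 0.0391]
key TL atz [ 0.4393 -0.0167  0.0495] [0.0163 0.0186 0.0399] dep [ 0.4429 -0.0132  0.0347] [0.0116 0.0202 0.0547]
key TR atz [0.4283 0.0059 0.0495] [0.0162 0.0438 0.0399] dep [0.4309 0.0116 0.0343] [0.0114 0.0478 0.0551]
railLin atz [ 0.4652 -0.0767  0.02  ] [ 0.0194 -0.0466  0.0694] dep [ 0.4652 -0.0767  0.0199] [ 0.0194 -0.0466  0.0696]
railRin atz [ 0.4493 -0.0442  0.02  ] [ 0.0194 -0.0105  0.0694] dep [ 0.4493 -0.0442  0.02  ] [ 0.0194 -0.0105  0.0695]
railLin atz [ 0.4896 -0.0649  0.027 ] [-0.0077 -0.0467  0.0625] dep [ 0.49   -0.065   0.0261] [-0.008  -0.047   0.0634]
railRin atz [ 0.4737 -0.0324  0.027 ] [-0.0077 -0.0105  0.0624] dep [ 0.4739 -0.0323  0.0265] [-0.0079 -0.0106  0.063 ]
Lin [ 0.008  -0.0255  0.022 ]
Lin [ 0.0092 -0.0249  0.019 ]
Lout [ 0.008  -0.0327  0.022 ]
Lout [ 0.0092 -0.032   0.019 ]
Rin [0.0079 0.0284 0.022 ]
Rin [0.0092 0.0278 0.019 ]
Rout [0.0079 0.0363 0.022 ]
Rout [0.0092 0.0356 0.019 ]
L [ 0.4638 -0.0552  0.078 ] [ 0.0112 -0.0267  0.0114]
R [ 0.4388 -0.0041  0.0782] [0.0111 0.0302 0.0112]
L [ 0.4643 -0.0561  0.0761] [ 0.011  -0.0277  0.0133]
R [ 0.4386 -0.003   0.0759] [0.0109 0.0313 0.0135]
Lo [ 0.465  -0.0578  0.0765] [ 0.0112 -0.0296  0.013 ]
hous [ 0.4508 -0.0159  0.0336] [0.0056 0.0143 0.0558]
catch [ 0.4991 -0.0363  0.0328] [-0.0288 -0.0253  0.0567]
nose [ 0.5039 -0.0328  0.0425] [-0.0346 -0.0242  0.047 ]
```

drive_tool:
  targets: [0.61, 0.001, 0, 0.008, 0, 0, 0, 0.61, 0, 0, 0.008, 0, 0, 0, 0.61, 0, 0, 0.008, 0, 0, 0, 0.61, 0, 0, 0.006, 0, 0, 0, 0.61, 0, 0, 0, 0, 0, 0, 0.61, 0, 0, 0, 0, 0, 0]

```text
clock: 3.55
eef_pos: [0.4602, -0.0267, 0.0582]
tcp_rot: [0.71, -3.06, -0.0]
wrist_force: [-1.6, -0.5, 4.1]
opening: 0.0524
```

Run:
```python
from h import *
x=state();print(x['clock'],x['eef_pos'],x['opening'],x['wrist_force'],x['ft_torque'])
w=snap('wrist','w3');crop(w,240,120,400,320,'w3c',4)
x=state();print(x['clock'],x['eef_pos'],x['opening'],x['wrist_force'])
```

```text
3.55 [ 0.4602164  -0.02669415  0.05823564] 0.05239101022255862 [-1.56365025 -0.53783305  4.11230168] [ 0.07009316  0.32868641 -0.03479259]
3.6 [ 0.46022591 -0.02667748  0.05837783] 0.0523523551690102 [-2.46551248 -0.81323801  4.14002709]
```

View pics/w3.png

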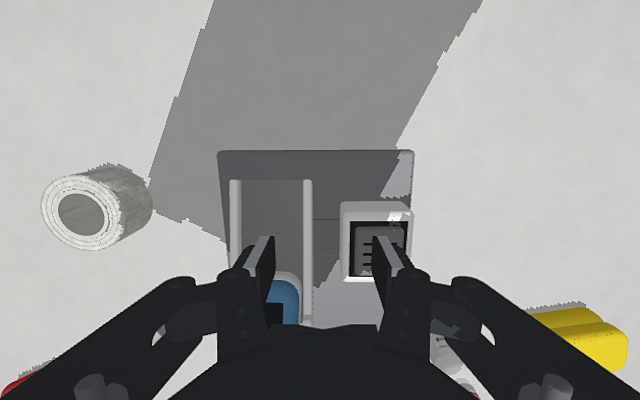

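View pics/w3c.png

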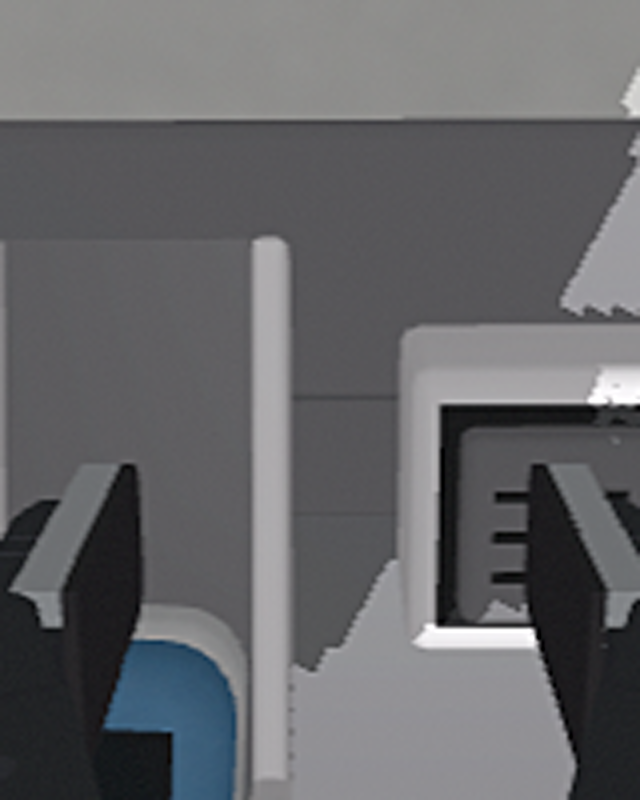

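The catch has let go. The blue nose is now past the seat rails' end (crop (270,780)) and up against the left finger at crop (150,610). I'll press on to the key's stop.

drive_tool:
  targets: [0.61, 0, 0, 0.001, 0, 0, 0, 0.61, 0, 0, 0.001, 0, 0, 0, 0.61, 0, 0, 0, 0, 0, 0]

```text
clock: 3.9
eef_pos: [0.4602, -0.0267, 0.0564]
tcp_rot: [0.71, -3.06, -0.0]
wrist_force: [-4.4, -0.4, 8.4]
opening: 0.0519
```

drive_tool:
  targets: [0.61, 0, 0, 0.001, 0, 0, 0, 0.61, 0, 0, 0, 0, 0, 0, 0.61, 0, 0, 0, 0, 0, 0]

```text
clock: 4.2
eef_pos: [0.4602, -0.0265, 0.0559]
tcp_rot: [-0.711, 3.06, 0.001]
wrist_force: [-9.6, 0.8, 21.6]
opening: 0.0525
```

Run:
```python
from h import *
x=state();print(x['clock'],x['eef_pos'],x['opening'],x['wrist_force'],x['ft_torque'])
w=snap('wrist','w4');crop(w,240,120,400,320,'w4c',4)
P=lambda c:(240+c[0]/4-.4,120+c[1]/4-.4)
for c in((490,480),(480,440),(490,560),(430,500),(180,620),(160,615),(200,625)):print(c,dep(w,*P(c)))
```

```text
4.2 [ 0.46023998 -0.02654667  0.05591625] 0.05250673364674763 [-9.60383863  0.81055688 21.61902764] [0.65535238 1.99418881 0.06755908]
(490, 480) [ 0.44401176 -0.00972347  0.0379085 ]
(480, 440) [ 0.44020998 -0.01294525  0.03570079]
(490, 560) [ 0.45442442 -0.00410769  0.03774472]
(430, 500) [ 0.45171885 -0.01431212  0.03346699]
(180, 620) [ 0.48314677 -0.03793703  0.03467961]
(160, 615) [ 0.48480833 -0.04060217  0.03275225]
(200, 625) [ 0.48306894 -0.03496563  0.03392374]
```

View pics/w4c.png

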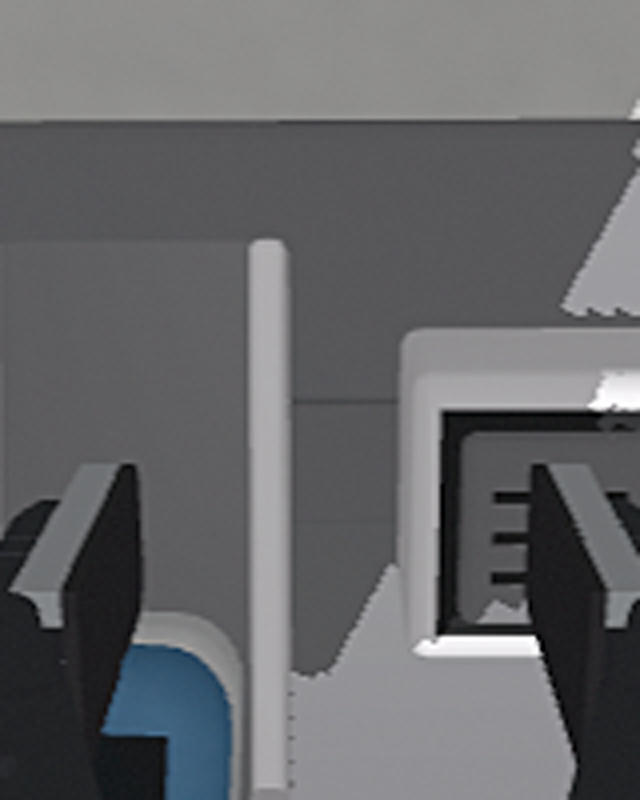

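The key top now measures 37.9 mm and the force rose steeply, so it is on its stop. I'll ease the push a little.

drive_tool:
  targets: [0.61, 0, 0, -0.0004, 0, 0, 0, 0.61, 0, 0, 0, 0, 0, 0, 0.61, 0, 0, 0, 0, 0, 0]

```text
clock: 4.55
eef_pos: [0.4603, -0.0266, 0.0561]
tcp_rot: [-0.711, 3.06, 0.0]
wrist_force: [-6.8, -0.1, 15.3]
opening: 0.0522
```

Run:
```python
from h import *
x=state();print(x['clock'],x['eef_pos'],x['opening'],x['wrist_force'],x['ft_torque'])
w=snap('wrist','w5');t=snap('top','t5');s=snap('scene','s5');crop(w,240,220,400,340,'w5c',5);crop(t,240,190,370,320,'t5c',4)
P=lambda c:(240+c[0]/4-.4,120+c[1]/4-.4)
for c in((490,480),(490,560),(180,620)):print(c,dep(w,*P(c)))
x=state();print(x['clock'],x['eef_pos'],x['opening'],x['wrist_force'])
```

```text
4.55 [ 0.46026246 -0.02660557  0.0561244 ] 0.05217362692129499 [-6.79798387 -0.05238515 15.28951769] [0.46150186 1.58098108 0.07711469]
(490, 480) [ 0.44412187 -0.00965772  0.03774142]
(490, 560) [ 0.4544342  -0.00414649  0.03789834]
(180, 620) [ 0.48249741 -0.03812163  0.03596136]
4.7 [ 0.46026697 -0.02658932  0.05613771] 0.05228881866268218 [-6.94523997 -0.41416173 16.4098949 ]
```

View pics/w5c.png

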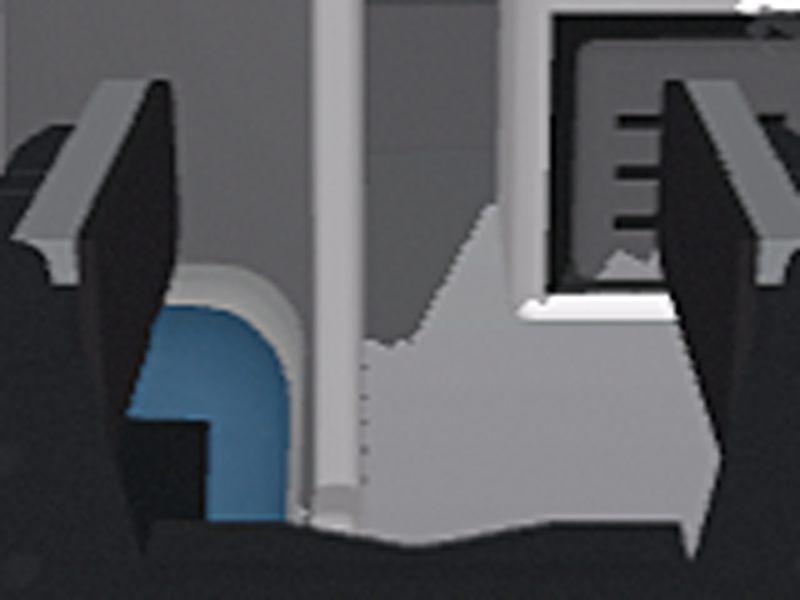

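View pics/t5c.png

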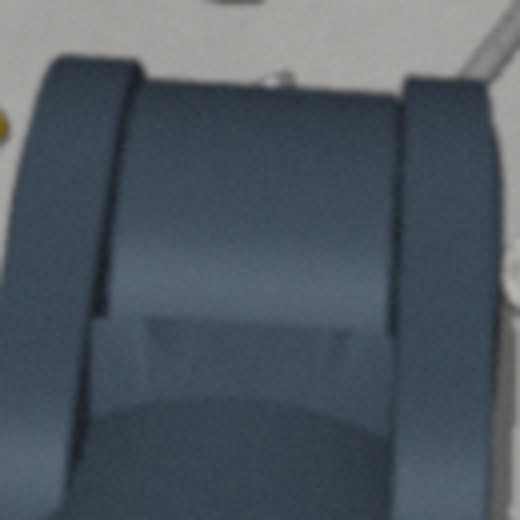

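View pics/w5.png

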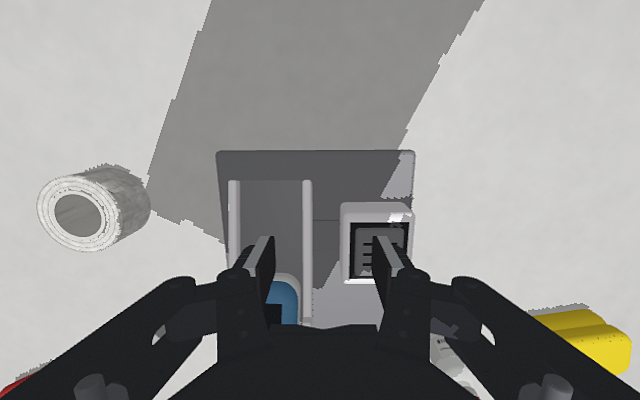

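Run:
```python
from h import *
print(ticket.hand_in()); x=state(); print(x['clock'],x['eef_pos'],x['wrist_force'])
```

```text
the job is handed in; nothing more can be done
None
the job is handed in; nothing more can be done
```

I pressed the eject key fully down with one finger. The other finger stood in the ramp and caught the oximeter after it popped out of its seat. I handed the job in holding it so, at about 4.7 s of the 26 s allowed.

- **Key:** its top measured about 38 mm, the fully-down height. The wrist force rose steeply at that point, so it is on its stop. I held it there with about 16 N.
- **Oximeter:** in the last wrist picture its rounded nose rests against the ramp finger, about 20 mm or more down from where it sat. The oximeter was not gripped or lifted.
- **Surroundings:** I saw nothing round the dock touched. The vial and yellow clips were only partly in view, and the label roll was not checked at the end.

**Not fully explained or confirmed:**
- A sideways force of about 7 N remained at the wrist. It grew with the downward push, so I took it as friction on the key, and I eased the push slightly because of it.
- The arm blocked the top view, and I did not look at the last scene picture. The final checks therefore rest on the wrist camera and the force reading.

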